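# Set the paper-stop gauge and wedge it fast

### The job

Slide the stop bar of the paper gauge by its black grip until its brass pointer lines up with the red index, while the wedge is still loose. Then push the red thumb plate of the brass wedge straight in under the blue bridge, firmly but not harder than a thumb would, until it jams the bar fast, and let go with the wedge left tight and the pointer still on the index. Leave the things around the gauge where they are.

Things in the scene. Friction and masses are not known exactly. Their poses are not given: they have to be found in the camera images.
- gauge: paper-stop gauge: grey board 190 (its x) x 320 (its y) x 10 mm, fixed to the desk. Origin: centre of its underside; +x points away from the robot, +y left (turned up to 0.3 rad). On it the stop bar slides along y under a blue bridge; in front of the bridge a dark steel bed 30 mm wide (gauge x -70 to +8 mm, top 22 mm above the desk) carries the wedge
- stop_bar: aluminium stop bar 40 x 270 x 11.5 mm with a cross fence and a black grip; slides only along the gauge's y, travel 90 mm, takes about 2 N, stays where left. Origin: underside of the bar at gauge x +30 mm, at gauge y 0 when at the right end of travel. Its top is 22 mm above the desk
- grip (a point): middle of the black grip on the stop bar, 40.5 mm above the desk. The grip is an upright block 16 mm (gauge y) x 26 mm (gauge x), from 22 to 57 mm above the desk, free on all sides for 35 mm at least
- pointer (a point): tip of the brass pointer at the front end of the fence, 27 mm above the desk; moves with the stop bar
- index: red index block 14 x 12 x 12 mm with a white line across its middle, fixed on the front edge of the gauge, turned like the gauge. Origin: centre of its underside, below the white line. It is always 30 to 80 mm to the left (gauge +y) of the pointer at the start; the pointer is right when it has the same gauge y as the index, to within 4 mm
- wedge: loose brass wedge 85 mm long (its x) and 22 wide, 8 mm high at the thin end (+x), rising 1:7 to 20, 0.22 kg; red upright thumb plate 8 mm thick, 34 high at the thick end. Origin: centre of its underside. Lies along gauge x, thin end in the bridge, 1.5 mm side play. Slides in with 1 to 4 N, then the force climbs over 5 to 15 mm; pushed with 16 to 24 N it jams and stays. Over 30 N is too hard
- thumb (a point): middle of the thumb plate's outer face (the face towards the robot), 12 mm above the wedge's underside and 34 mm above the desk: the place to push, along gauge +x. Free room for fingertips in front of it; keep the tips over 24 mm above the desk here
- eraser: loose blue and white eraser 20 x 46 x 12 mm lying on the gauge board between wedge and fence; leave alone
- stapler: loose blue stapler 34 x 128 x 52 mm at the front right; leave alone
- mug: loose striped mug 90 mm high on the right; leave alone
- tape_1: loose roll of tape, 96 mm across, 48 mm high, on the left; leave alone
- bridge_mid (a point): a fixed point of the gauge on top of the stop bar, under the middle of the blue bridge (66 mm deep along gauge x, 44 mm wide, top about 54 mm above the desk). In the bridge a sprung steel ramp slopes 1:7, low at the far side. Its height varies by up to 1.5 mm either way and is not reported, so where the wedge jams (15 to 60 mm further in than it starts) must be felt
Things that resemble listed ones, but are neither listed nor needed, are in the scene too. What is shaped like the wedge but orange or turquoise is not meant.

How it is judged (in metres and radians):
On the way, in this order (a step that is already met when the one before it is completed fails the run):
1. the pointer stands on the index (within 4 mm) with the bar at rest and the wedge still loose (y of pointer in the frame of index between -0.004 and 0.004 m and linear speed of stop_bar below 0.01 m/s and contact force between wedge and stop_bar below 5 N), for 0.2 s.
2. the wedge is jammed on the bar (over 7 N) with the pointer on the index (y of pointer in the frame of index between -0.004 and 0.004 m and contact force between wedge and stop_bar above 7 N), for 0.2 s.
At the end, for the whole second after the job is handed in: The pointer is within 4 mm of the index along the gauge, and the wedge, let go and at rest, stays jammed and presses on the stop bar with more than 7 N (all of step 2 and linear speed of each of wedge, stop_bar below 0.01 m/s); the robot touches nothing.
It fails at once if the wedge is pushed with more than 30 N (contact force between the fingers and wedge above 30 N).
It fails at once if a loose thing around the gauge is moved by more than 20 mm (distance of any of eraser, stapler, mug, tape_1 from where it was at the start of the episode above 0.02 m).
It also fails if it takes over 64 s, if anything falls off the work surface, if the arm or the gripper's body presses on something with over 40 N, if the wrist force passes 120 N, or if a joint passes its speed limit or range.

### The arm

A 6-joint arm with a two-finger parallel gripper is mounted at the origin on a cart in front of the work surface, level with it; the furniture and walls round the work are solid. World frame = base frame: x ahead of the robot, y to its left, z up, the work surface at z = 0. Lengths are in mm, angles in rad, forces in N, time in s.
With the tool pointing down it reaches from about 300 to 775 mm from the base axis. Payload 14.6 kg.
Tool frame: the origin (TCP) lies at the very end of the fingers, on their centre line; the grasp point (between the pads) lies 19 mm behind it; z points along the fingers, y is the line along which they close (so a half turn about z gives the same grasp; the last joint's range is limited). The gripper opens to 94 mm and grips with 3 to 60 N. Pads are 16 mm wide; open, the fingers measure 119 mm over their backs; the gripper's body (75 mm by 177 mm) begins 78 mm behind the grasp point.
Start: joints at [1.07, 0.3, 1.521, -0, 1.321, -0.067], TCP at [231.173, 499.047, 205.446] pointing down, gripper open.
Joint ranges: [-3.03, 3.03], [-0.79, 2.21], [0.23, 2.52], [-1.04, 4.18], [0, 3.07], [-2.55, 2.55]. Speed limits (rad/s): [2.22, 2.22, 2.57, 3.14, 3.14, 3.14].

### API

Orientations are given as [roll, pitch, yaw] about the fixed x, y, z axes, in that order (R = Rz(yaw) Ry(pitch) Rx(roll)).
In Python, from cell import manip, optics gives the robot as it stands.
- The arm moves only by the shell command python3 -m crank 'ROWS' [FORCE]. ROWS is JSON, a list of rows, each a list of 7 numbers: the opening in per cent of the stroke, from 0 (shut) to 100 (fully open), then the shift along the tool's x, y, z in mm, then the turn, a rotation vector about the tool's x, y, z in rad. A call has 1 to 10 rows; each row is the pose to reach, as a shift and turn from the pose commanded when the call began, along the tool's axes at that moment; what a row does not reach only later rows make up. A row lasts 1/10 s, in which the tool goes at most 50 mm and 8.59 degrees, less where a joint would pass 70% of its speed; a pose out of reach is approached as far as the arm can. A call with a gripper value outside its range is refused whole. The fingers move at their own pace and stop on an object; FORCE is the grip in N (left out, the last holds). Time passes only in rows, so rows that repeat a pose let the fingers close. It gives the time, the measured TCP pose, the force, the opening and the grip force at its end, in the units of the state.
- manip.read_state(): the state, without advancing time (a new reading comes with each control period).
- optics.camera(name): name is "scene" or "side" or "wrist"; returns (picture, depth): 384x512x3 uint8, red, green, blue; 384x512 float32, mm along the optical axis (not along the pixel's ray), 0 where there is no reading.
- optics.calibration(name): a dict with "camera_matrix" (3x3 intrinsics, pixels), "R" (3x3) and "t" (3): a world point X has camera coordinates R X + t. Camera axes: x right, y down, z forward; pixel columns grow to the right and rows downward; lengths in mm; the calibration is good to about 2 mm. A picture is of the moment at which its call begins: read the wrist's pose just before it. calibration takes no time and is no camera call; for the wrist camera it gives the pose at the moment of the call.
- manip.sign_off(): hands the job in; it is judged then, once.
The state is a dict: "clock": time; "joints": joint angles; "qd": joint speeds; "effort": joint torques, N m; "eef_pos": TCP position; "eef_rot": TCP orientation; "wrist_force": force on the tool from outside, world axes, zero at the start; "moment": the same for the moment, N m; "finger_gap": finger opening in mm; "finger_force": force on a finger pad.
Only numpy, scipy, OpenCV 4.12 (cv2) and the standard library are available. Lean on these libraries where they do the work, as an engineer would, in place of code of your own. Each camera call takes 0.05 s, during which the arm holds its last target. There are 200 camera calls.

## Working session

There is one attempt and no reset: what is moved stays moved. The work goes in short steps, Python scripts to look and compute and a shell command to move; the robot and the scene stay as the last step left them, time stands still between calls to the robot, and variables do not carry over. Pictures are saved under pics/ and viewed, at most 10 in all, crops included, and the job is handed in when it is done.

```bash
mkdir -p pics; cat > h.py <<'E'
import numpy as np, cv2, json
from cell import manip, optics
from scipy.spatial.transform import Rotation as Ro
def snap(n,tag):
    c=optics.calibration(n); p,d=optics.camera(n); np.savez(f'pics/{tag}.npz',p=p,d=d,K=c['camera_matrix'],R=c['R'],t=c['t']); cv2.imwrite(f'pics/{tag}.png',p[:,:,::-1]); return p,d
def load(tag): return np.load(f'pics/{tag}.npz')
def cloud(z):
    K=np.array(z['K']);d=z['d'];v,u=np.mgrid[:d.shape[0],:d.shape[1]]
    c=np.stack([(u-K[0,2])/K[0,0]*d,(v-K[1,2])/K[1,1]*d,d],-1)
    return (c-np.array(z['t']))@np.array(z['R'])
E
python3 - <<'E'
from h import *
s=manip.read_state();print(s)
a,_=snap('scene','s0');b,_=snap('side','d0')
E
python3 -c "
import cv2,numpy as np
a=cv2.imread('pics/s0.png');b=cv2.imread('pics/d0.png')
cv2.imwrite('pics/both.png',cv2.resize(a,(800,600)))"
```

```text
{'clock': 0.0, 'joints': array([ 1.07040448e+00,  3.00499776e-01,  1.52159908e+00,  2.79225677e-05,
        1.32069268e+00, -6.66208045e-02]), 'qd': array([ 0.0004227 ,  0.00050342, -0.00123647, -0.00187057, -0.00042244,
        0.0014743 ]), 'effort': array([ 8.16944539e-04, -5.31816816e+01, -3.52743316e+01,  7.08862580e-02,
        2.44090625e-02, -9.33171577e-05]), 'eef_pos': array([231.03973518, 498.82371199, 204.86298924]), 'eef_rot': array([-3.14039824e+00, -1.06796485e-04,  2.70781462e+00]), 'wrist_force': array([0.29653721, 0.2792133 , 0.22220413]), 'moment': array([0.01572135, 0.03389091, 0.06130685]), 'finger_force': 0.0, 'finger_gap': 94.16709912232358}
```

View pics/both.png

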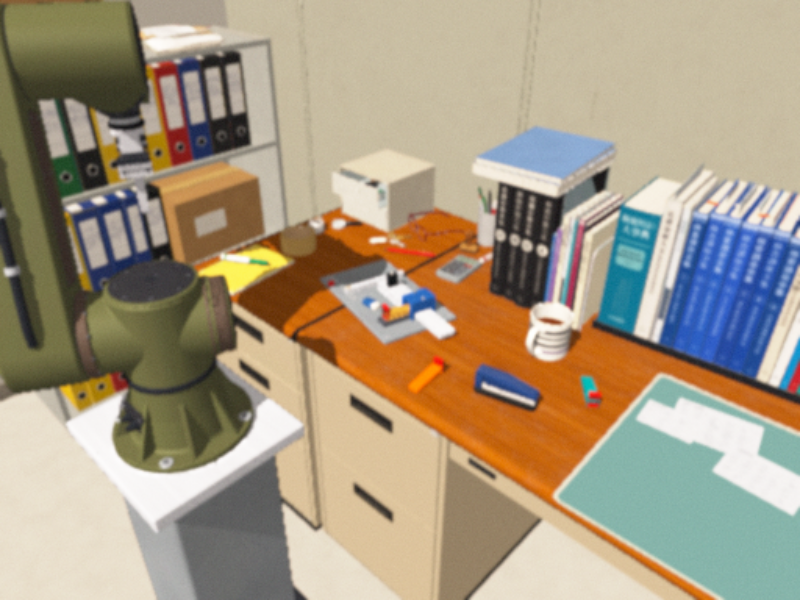

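View pics/d0.png

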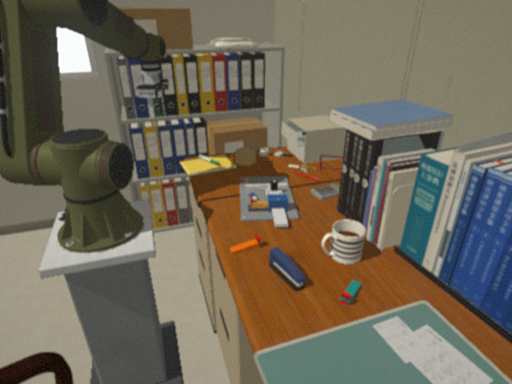

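The scene picture shows the grey gauge around (390,300) of the 800x600 view: black grip (391,275), blue bridge (420,299), wedge with red plate (388,313). The orange look-alike is at (428,375), the turquoise one at (590,390). The side picture agrees (gauge at 265,200).

```bash
python3 - <<'E'
from h import *
z=load('s0');P=cloud(z)
for n,u,v in [('grip',391,275),('bridge',420,299),('wedge',400,312),('plate',387,314),('redidx',331,283),('eraser',372,304),('barend',440,328),('boardL',380,268),('boardfront',385,335),('orange',428,375),('stapler',505,385),('mug',550,330),('tape',298,240)]:
    u=int(u*.64);v=int(v*.64);print(n,np.median(P[v-1:v+2,u-1:u+2].reshape(-1,3),0).round())
c=optics.calibration('wrist');R=np.array(c['R']);print(c['camera_matrix'],(-R.T@np.array(c['t'])).round(),R[2].round(3),manip.read_state()['eef_pos'])
E
```

```text
grip [583.  37.  54.]
bridge [549. -81.  55.]
wedge [506. -65.  34.]
plate [472. -55.  41.]
redidx [495. 162.  19.]
eraser [499.  17.  21.]
barend [ 537. -153.   20.]
boardL [647. 142.   9.]
boardfront [442. -78.  10.]
orange [ 397. -240.   12.]
stapler [ 453. -387.   41.]
mug [ 618. -376.   77.]
tape [555. 359.  46.]
[[331.80510963   0.         254.68621901]
 [  0.         331.80510963 190.37017725]
 [  0.           0.           1.        ]] [156. 534. 385.] [ 0.256 -0.12  -0.959] [231.09092673 498.8475545  204.94009959]
```

```bash
python3 -m crank '[[50,-432,-317,0,0,0,-0.19],[50,-432,-317,0,0,0,-0.19],[50,-432,-317,0,0,0,-0.19],[50,-432,-317,0,0,0,-0.19],[50,-432,-317,0,0,0,-0.19],[50,-432,-317,0,0,0,-0.19],[50,-432,-317,0,0,0,-0.19],[50,-432,-317,0,0,0,-0.19],[50,-432,-317,0,0,0,-0.19],[50,-432,-317,0,0,0,-0.19]]'
python3 -m crank '[[50,-32,-23,0,0,0,0],[50,-32,-23,0,0,0,0],[50,-32,-23,0,0,0,0]]'
python3 - <<'E'
from h import *
print(manip.read_state()['eef_pos'],manip.read_state()['eef_rot'])
snap('wrist','w0')
E
```

```text
clock: 1.1
eef_pos: [472.0, 61.2, 205.4]
eef_rot: [3.142, -0.0, 2.898]
wrist_force: [0.3, 0.4, -0.3]
finger_gap: 47.3
finger_force: 0.0
clock: 1.4
eef_pos: [496.8, 32.8, 204.9]
eef_rot: [-3.141, -0.001, 2.896]
wrist_force: [-0.9, 0.9, -0.1]
finger_gap: 47.2
finger_force: 0.0
[496.82715869  32.84941714 204.89452195] [-3.14140143e+00 -1.21685524e-03  2.89633642e+00]
```

View pics/w0.png

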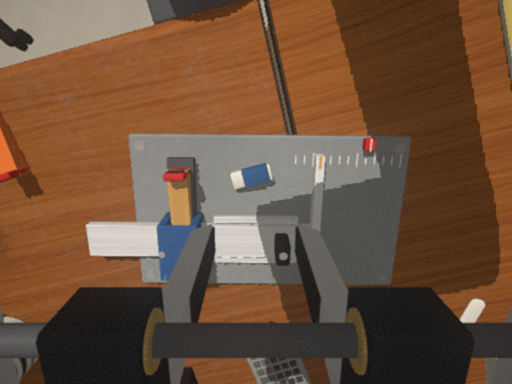

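The wrist view shows the gauge: index (370,145), pointer tip (320,157), black grip (283,249), blue bridge (182,245), brass wedge (180,200) with red plate (176,175), eraser (252,176). Candidates for the wedge: this brass one, and the orange one at (5,155). Only the brass one lies in the bridge. I'll confirm with a crop.

```bash
python3 - <<'E'
from h import *
z=load('w0');a=z['p'][125:275,130:400,::-1];cv2.imwrite('pics/c0.png',cv2.resize(a,None,fx=2.9,fy=2.9,interpolation=cv2.INTER_CUBIC))
P=cloud(z)
hsv=cv2.cvtColor(z['p'],cv2.COLOR_RGB2HSV).astype(int)
H,S,V=hsv[...,0],hsv[...,1],hsv[...,2]
red=((H<6)|(H>172))&(S>130)&(V>80)
for n,(u0,u1,v0,v1) in dict(idx=(355,385,130,160),plate=(155,200,160,190)).items():
    m=np.zeros_like(red);m[v0:v1,u0:u1]=red[v0:v1,u0:u1];v,u=np.nonzero(m);print(n,u.min(),u.max(),v.min(),v.max(),np.median(P[m],0).round(1),P[m].min(0).round(1),P[m].max(0).round(1))
gray=P[...,2]
# board pts
m=(abs(gray-10)<3);m[:130]=0;m[290:]=0;v,u=np.nonzero(m)
r=cv2.minAreaRect(P[m][:,:2].astype(np.float32));print(r)
for n,u,v in [('tip',320,157),('tip2',320,165),('grip',283,249),('wedge',180,200),('bar',110,240),('bridge',180,235)]:
    print(n,np.median(P[v-1:v+2,u-1:u+2].reshape(-1,3),0).round(1))
E
```

```text
idx 363 375 138 150 [499.3 160.6  22.1] [416.9  53.5  10.6] [506.9 171.2 384.7]
plate 163 189 168 180 [475.6 -45.8  55.4] [416.9 -57.8  24.6] [481.8  53.5 384.7]
((538.1344604492188, -32.90797424316406), (459.8608093261719, 191.15023803710938), 74.99483489990234)
tip [498.8 106.1  27.4]
tip2 [507.7 104.5  28. ]
grip [581.3  43.8  57.8]
wedge [506.4 -53.7  37.3]
bar [ 537.4 -154.2   22.9]
bridge [539.8 -60.2  55.3]
```

View pics/c0.png

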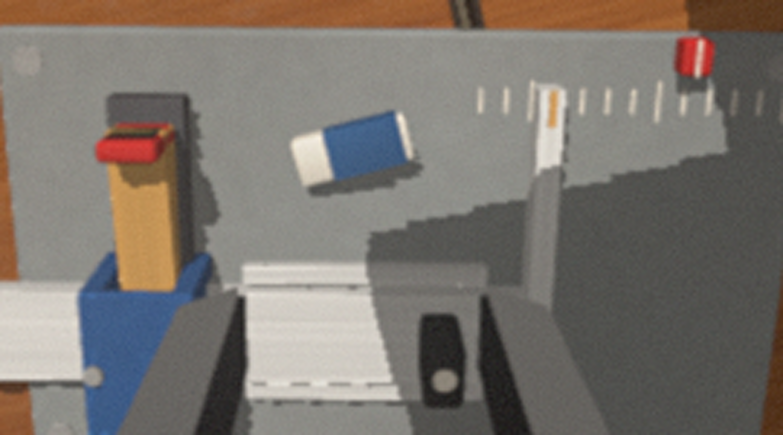

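Crop: brass wedge with red plate in the dark bed; pointer's brass strip at crop (553,108), index white line at crop (700,57), grip (442,360). This is the wedge meant.

```bash
cat >> h.py <<'E'
def at(z,u,v,h):
    K,R,t=[np.array(z[k]) for k in 'KRt']; C=-R.T@t; r=R.T@np.linalg.solve(K,[u,v,1]); return C+r*(h-C[2])/r[2]
E
python3 - <<'E'
from h import *
z=load('w0');P=cloud(z)
m=(abs(P[...,2]-10)<3)
fr=[]
for u in range(140,400,3):
    col=np.nonzero(m[110:170,u])[0]
    if len(col): fr.append(P[110+col[0]+1,u,:2])
fr=np.array(fr);l=cv2.fitLine(fr.astype(np.float32),cv2.DIST_HUBER,0,.01,.01).ravel();d=l[:2]*np.sign(l[1]);yaw=np.arctan2(-d[0],d[1]);print('yaw',yaw)
f=130+np.array(0);g=lambda a,b,h:at(z,130+(a+.5)/2.9-.5,125+(b+.5)/2.9-.5,h)
tip=g(553,108,27);idx=g(700,57,22);ex=np.array([np.cos(yaw),np.sin(yaw)]);ey=np.array([-ex[1],ex[0]])
print(tip,idx,'dy',(idx-tip)[:2]@ey)
gm=(abs(P[...,2]-57)<3)&(z['p'].max(2)<90);gm[:225]=0;gm[275:]=0;gm[:,:270]=0;gm[:,300:]=0
q=P[gm];print('grip',gm.sum(),q.mean(0),[((q[:,:2]@e).min(),(q[:,:2]@e).max()) for e in (ex,ey)])
s=manip.read_state();T=Ro.from_euler('xyz',s['eef_rot']).as_matrix()
gc=np.r_[((q[:,:2]@ex).min()+(q[:,:2]@ex).max())/2*ex+((q[:,:2]@ey).min()+(q[:,:2]@ey).max())/2*ey,26]
print(gc,'shift',T.T@(gc-s['eef_pos']),'turn',(Ro.from_matrix(T).inv()*Ro.from_euler('xyz',[np.pi,0,np.pi+yaw])).as_rotvec())
E
```

```text
yaw -0.25564
[504.60601047 105.64914744  27.        ] [500.07852003 163.88650544  22.        ] dy 55.199897071294885
grip 253 [587.93591284  41.83198477  56.87293975] [(np.float64(546.5844736588092), np.float64(572.1759646858886)), (np.float64(181.44681254423767), np.float64(197.4737177507685))]
[589.10908492  41.85562903  26.        ] shift [-87.9945332   30.39827533 179.01345686] turn [-6.86675649e-05 -9.29116401e-04  1.16970847e-02]
```

```bash
python3 -m crank '[[50,-88,30.4,0,0,0,0.012],[50,-88,30.4,0,0,0,0.012],[50,-88,30.4,40,0,0,0.012],[50,-88,30.4,80,0,0,0.012],[50,-88,30.4,120,0,0,0.012],[50,-88,30.4,150,0,0,0.012],[50,-88,30.4,170,0,0,0.012],[50,-88,30.4,176,0,0,0.012],[50,-88,30.4,176,0,0,0.012]]' 15
python3 -m crank '[[0,0,0,0,0,0,0],[0,0,0,0,0,0,0],[0,0,0,0,0,0,0],[0,0,0,0,0,0,0],[0,0,0,0,0,0,0],[0,0,0,0,0,0,0]]' 15
```

```text
clock: 2.35
eef_pos: [589.3, 42.4, 29.4]
eef_rot: [-3.141, -0.001, 2.887]
wrist_force: [-0.1, -0.1, 0.7]
finger_gap: 46.9
finger_force: 0.0
clock: 2.95
eef_pos: [589.9, 41.4, 29.9]
eef_rot: [3.141, 0.001, 2.886]
wrist_force: [-1.5, -0.7, 5.3]
finger_gap: 16.0
finger_force: 15.0
```

```bash
python3 -m crank '[[0,0,5,0,0,0,0],[0,0,12,0,0,0,0],[0,0,20,0,0,0,0],[0,0,28,0,0,0,0],[0,0,36,0,0,0,0],[0,0,44,0,0,0,0],[0,0,50,0,0,0,0],[0,0,54,0,0,0,0],[0,0,55.2,0,0,0,0],[0,0,55.2,0,0,0,0]]'
python3 - <<'E'
from h import *
p,d=snap('wrist','w1')
cv2.imwrite('pics/c1.png',cv2.resize(p[40:240,150:400,::-1],None,fx=3,fy=3,interpolation=cv2.INTER_CUBIC))
E
```

```text
clock: 3.95
eef_pos: [603.9, 95.2, 29.9]
eef_rot: [3.141, 0.001, 2.886]
wrist_force: [-1.1, 1.4, 5.3]
finger_gap: 15.8
finger_force: 15.0
```

View pics/c1.png

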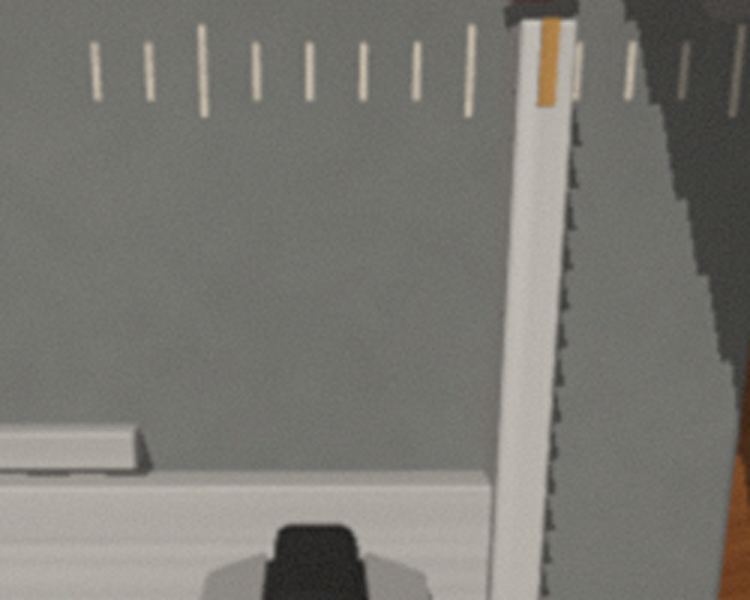

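The pointer strip is at crop (548,60), next to the index, which is just above the crop. View the region directly above.

```bash
python3 - <<'E'
from h import *
z=load('w1')
cv2.imwrite('pics/c2.png',cv2.resize(z['p'][15:85,290:370,::-1],None,fx=8,fy=8,interpolation=cv2.INTER_CUBIC))
E
```

```text
(no output)
```

View pics/c2.png

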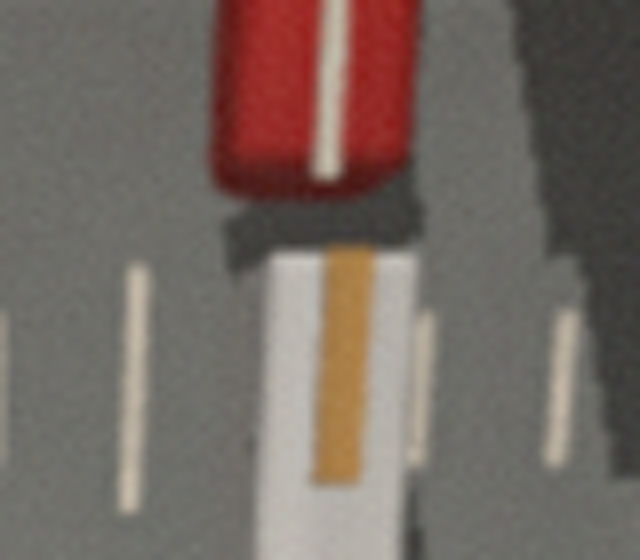

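The white line's lower end on top of the index is at about (328,160), the brass tip at (350,255) and its lower end at (337,480); this looks close to lined up.

```bash
python3 - <<'E'
from h import *
z=load('w1');yaw=-.2556;ex=np.array([np.cos(yaw),np.sin(yaw)]);ey=np.array([-ex[1],ex[0]])
g=lambda a,b,h:at(z,290+(a+.5)/8-.5,15+(b+.5)/8-.5,h)[:2]
for a in [(337,5,22),(328,160,22),(350,255,27),(337,480,27),(148,270,10),(128,510,10)]: q=g(*a);print(a,q@ex,q@ey)
P=cloud(z)
for a,b in[(280,100),(345,350),(150,150)]: print(P[15+b//8,290+a//8])
E
```

```text
(337, 5, 22) 439.6276361671977 284.64620552242485
(328, 160, 22) 448.67528230251037 284.65398658855366
(350, 255, 27) 454.9726551253744 285.35972734861144
(337, 480, 27) 468.49349047256726 285.4152098511643
(148, 270, 10) 453.8417470432534 275.0932476907179
(128, 510, 10) 469.67767875674764 274.3814864509417
[502.04687562 159.46607362  23.79374066]
[517.77531019 159.32712812  29.29959652]
[501.17345054 152.74575841  11.45625665]
```

```bash
python3 -m crank '[[20,0,0,0,0,0,0],[25,0,0,0,0,0,0],[35,0,0,0,0,0,0],[40,0,0,0,0,0,0],[40,0,0,-15,0,0,0],[40,0,0,-50,0,0,0],[40,0,0,-90,0,0,0],[20,40,-50,-110,0,0,0],[0,80,-90,-120,0,0,0],[0,80,-120,-120,0,0,0]]'
python3 - <<'E'
from h import *
z=load('w0');P=cloud(z);yaw=-.2556;ex=np.array([np.cos(yaw),np.sin(yaw)]);ey=np.array([-ex[1],ex[0]])
S=P[150:230,150:215].reshape(-1,3);G=np.c_[S[:,:2]@ex,S[:,:2]@ey,S[:,2]]
q=G[(G[:,2]>52)&(G[:,0]<485)];print('plate top',len(q),np.percentile(q,[2,50,98],axis=0).round(1))
w=G[(G[:,2]>27)&(G[:,2]<45)&(G[:,0]>480)&(G[:,0]<510)]
print('wedge ey',np.percentile(w[:,1],[2,50,98]))
b=G[(abs(G[:,2]-22)<2)&(G[:,0]<475)];print('bed',np.percentile(b,[2,50,98],axis=0).round(1))
p,d=snap('wrist','w2')
s=manip.read_state();print(s['eef_pos'][:2]@ex,s['eef_pos'][:2]@ey,s['eef_pos'],s['eef_rot'])
P=cloud(load('w2')).reshape(-1,3);G=np.c_[P[:,:2]@ex,P[:,:2]@ey,P[:,2]]
q=G[(G[:,2]>51)&(G[:,2]<60)&(G[:,0]<485)&(G[:,0]>455)&(abs(G[:,1]-76)<25)];print('plate top2',len(q),np.percentile(q,[2,50,98],axis=0).round(1))
E
```

```text
clock: 5.0
eef_pos: [494.4, -0.6, 151.4]
eef_rot: [3.141, 0.002, 2.888]
wrist_force: [0.1, -0.4, -0.2]
finger_gap: 16.6
finger_force: 0.0
plate top 242 [[389.9  64.4  52.6]
 [470.7  80.4  56.2]
 [476.4 157.2 384.7]]
wedge ey [63.7422515  75.5311602  85.18123888]
bed [[459.9  60.2  20.4]
 [465.4  75.1  22.1]
 [473.2  89.   23.5]]
477.47264942871675 119.12031775806247 [492.07711905  -5.46717154 151.70169419] [-3.14057688e+00  1.54444735e-03  2.88536140e+00]
plate top2 248 [[469.4  64.3  52.1]
 [472.6  74.5  55.6]
 [477.   84.8  57.3]]
```

View pics/w2.png

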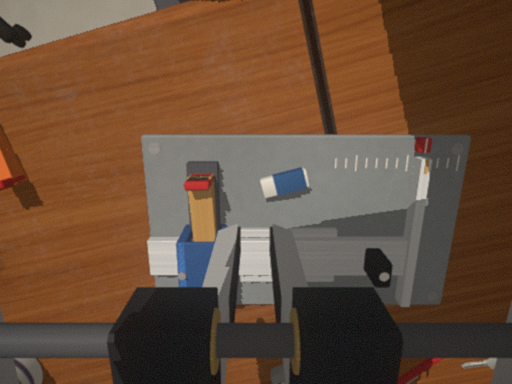

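The picture shows the pointer (427,165) still in line with the index (423,145), grip free, wedge plate at (199,183).

```bash
python3 -m crank '[[0,30,-44,0,0,0,0],[0,30,-44,0,0,0,0],[0,30,-44,40,0,0,0],[0,30,-44,80,0,0,0],[0,30,-44,110,0,0,0],[0,30,-44,118,0,0,0],[0,30,-44,118,0,0,0],[0,30,-44,118,0,0,0]]' 30
python3 - <<'E'
from h import *
yaw=-.2556;ex=np.array([np.cos(yaw),np.sin(yaw)]);ey=np.array([-ex[1],ex[0]])
s=manip.read_state();print(s['eef_pos'][:2]@ex,s['eef_pos'][:2]@ey,s['eef_pos'],s['finger_gap'])
E
```

```text
clock: 5.85
eef_pos: [457.0, -35.8, 33.0]
eef_rot: [3.141, 0.002, 2.886]
wrist_force: [-0.2, -0.8, 1.0]
finger_gap: 0.7
finger_force: 0.0
451.1835332579428 80.93922009830615 [456.9889169  -35.76126202  33.00076014] 0.7125780314546466
```

```bash
python3 -m crank '[[0,0,-6,2,0,0,0],[0,0,-6,4,0,0,0],[0,-2,-6,4,0,0,0],[0,-4,-6,4,0,0,0],[0,-5,-6,4,0,0,0],[0,-6,-6,4,0,0,0],[0,-7,-6,4,0,0,0],[0,-8,-6,4,0,0,0],[0,-9,-6,4,0,0,0],[0,-10,-6,4,0,0,0]]'
python3 -m crank '[[0,-1,0,0,0,0,0],[0,-2,0,0,0,0,0],[0,-3,0,0,0,0,0],[0,-4,0,0,0,0,0],[0,-4,0,0,0,0,0]]'
python3 -m crank '[[0,-1,0,0,0,0,0],[0,-2,0,0,0,0,0],[0,-3,0,0,0,0,0],[0,-4,0,0,0,0,0],[0,-4,0,0,0,0,0]]'
```

```text
clock: 6.85
eef_pos: [464.0, -44.0, 27.4]
eef_rot: [-3.142, -0.001, 2.886]
wrist_force: [-1.6, 0.6, 0.5]
finger_gap: 0.8
finger_force: 0.8
clock: 7.35
eef_pos: [468.1, -45.1, 27.4]
eef_rot: [-3.142, 0.0, 2.886]
wrist_force: [-0.2, -0.5, -0.2]
finger_gap: 0.3
finger_force: 0.2
clock: 7.85
eef_pos: [472.0, -46.1, 27.4]
eef_rot: [3.142, 0.0, 2.886]
wrist_force: [-0.6, 0.8, 0.1]
finger_gap: 0.4
finger_force: 0.1
```

```bash
for i in 1; do python3 -m crank '[[0,-1,0,0,0,0,0],[0,-2,0,0,0,0,0],[0,-3,0,0,0,0,0],[0,-4,0,0,0,0,0]]'; done
python3 - <<'E'
from h import *
p,d=snap('wrist','w3'); s=manip.read_state(); yaw=-.2556;ex=np.array([np.cos(yaw),np.sin(yaw)]);ey=np.array([-ex[1],ex[0]])
P=cloud(load('w3')).reshape(-1,3);G=np.c_[P[:,:2]@ex,P[:,:2]@ey,P[:,2]]
print(s['eef_pos'][:2]@ex)
q=G[(G[:,2]>51)&(G[:,2]<60)&(G[:,0]<500)&(G[:,0]>455)&(abs(G[:,1]-76)<25)];print('plate',len(q),np.percentile(q,[2,50,98],axis=0).round(1))
E
```

```text
clock: 8.25
eef_pos: [475.8, -47.1, 27.4]
eef_rot: [-3.142, -0.0, 2.886]
wrist_force: [-1.3, 1.1, 0.2]
finger_gap: 0.1
finger_force: 0.6
472.35353495837285
plate 393 [[462.1  63.6  51.2]
 [462.7  75.5  55.7]
 [464.3  86.9  59.8]]
```

View pics/w3.png

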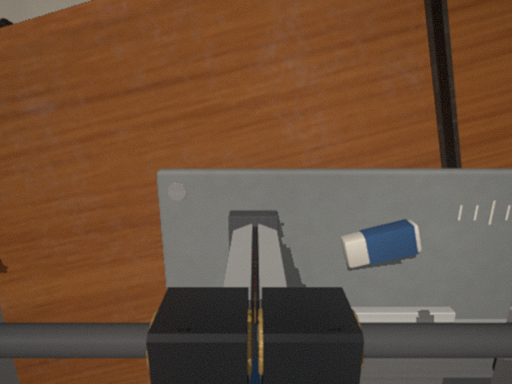

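The picture shows the closed fingers (255,260) behind the plate with the wedge hidden beneath. The fingers are about 10 mm thick each way from the centre, so the wedge has gone in some 12 mm. I'll carry on in small steps and stop when the force rises.

```bash
cat > ok.py <<'E'
from h import *
import sys
s=manip.read_state();ex=np.array([np.cos(-.2556),np.sin(-.2556),0]);F=-s['wrist_force']@ex
print('push %.1f'%F,'ex %.1f'%(s['eef_pos']@ex),'clock',s['clock']);sys.exit(F>float(sys.argv[1]))
E
python3 -m crank '[[0,-1,0,0,0,0,0],[0,-2,0,0,0,0,0],[0,-3,0,0,0,0,0]]' >/dev/null; python3 ok.py 6 &&
python3 -m crank '[[0,-1,0,0,0,0,0],[0,-2,0,0,0,0,0],[0,-3,0,0,0,0,0]]'>/dev/null; python3 ok.py 6 &&
python3 -m crank '[[0,-1,0,0,0,0,0],[0,-2,0,0,0,0,0],[0,-3,0,0,0,0,0]]'>/dev/null; python3 ok.py 6 &&
python3 -m crank '[[0,-1,0,0,0,0,0],[0,-2,0,0,0,0,0],[0,-3,0,0,0,0,0]]'>/dev/null; python3 ok.py 6
```

```text
push 0.8 ex 475.2 clock 8.6
push 0.8 ex 475.2 clock 8.6
push 0.8 ex 475.2 clock 8.6
push 0.8 ex 475.2 clock 8.6False
False
False
False
```

```bash
sed -i 's/sys.exit(F>float(sys.argv\[1\]))/sys.exit(int(F>float(sys.argv[1])))/' ok.py
python3 ok.py 6 && python3 -m crank '[[0,-1,0,0,0,0,0],[0,-2,0,0,0,0,0],[0,-3,0,0,0,0,0]]' >/dev/null; 
python3 ok.py 6 && python3 -m crank '[[0,-1,0,0,0,0,0],[0,-2,0,0,0,0,0],[0,-3,0,0,0,0,0]]'>/dev/null; 
python3 ok.py 6 && python3 -m crank '[[0,-1,0,0,0,0,0],[0,-2,0,0,0,0,0],[0,-3,0,0,0,0,0]]'>/dev/null; 
python3 ok.py 6 && python3 -m crank '[[0,-1,0,0,0,0,0],[0,-2,0,0,0,0,0],[0,-3,0,0,0,0,0]]'>/dev/null;
python3 ok.py 6 && python3 -m crank '[[0,-1,0,0,0,0,0],[0,-2,0,0,0,0,0],[0,-3,0,0,0,0,0]]'>/dev/null; python3 ok.py 6
```

```text
push 0.8 ex 475.2 clock 8.6
push 1.2 ex 478.3 clock 8.9
push 1.4 ex 481.2 clock 9.2
push 0.3 ex 484.2 clock 9.5
push 1.2 ex 487.2 clock 9.8
push 1.1 ex 490.2 clock 10.1
```

```bash

python3 ok.py 6 && python3 -m crank '[[0,-1,0,0,0,0,0],[0,-2,0,0,0,0,0],[0,-3,0,0,0,0,0]]' >/dev/null; 
python3 ok.py 6 && python3 -m crank '[[0,-1,0,0,0,0,0],[0,-2,0,0,0,0,0],[0,-3,0,0,0,0,0]]'>/dev/null; 
python3 ok.py 6 && python3 -m crank '[[0,-1,0,0,0,0,0],[0,-2,0,0,0,0,0],[0,-3,0,0,0,0,0]]'>/dev/null; 
python3 ok.py 6 && python3 -m crank '[[0,-1,0,0,0,0,0],[0,-2,0,0,0,0,0],[0,-3,0,0,0,0,0]]'>/dev/null;
python3 ok.py 6 && python3 -m crank '[[0,-1,0,0,0,0,0],[0,-2,0,0,0,0,0],[0,-3,0,0,0,0,0]]'>/dev/null; python3 ok.py 6
```

```text
push 1.1 ex 490.2 clock 10.1
push 5.0 ex 493.0 clock 10.4
push 9.4 ex 495.4 clock 10.7
push 9.4 ex 495.4 clock 10.7
push 9.4 ex 495.4 clock 10.7
push 9.4 ex 495.4 clock 10.7
```

```bash

python3 ok.py 18 && python3 -m crank '[[0,-1,0,0,0,0,0],[0,-2,0,0,0,0,0]]' >/dev/null; 
python3 ok.py 17 && python3 -m crank '[[0,-0.7,0,0,0,0,0],[0,-1.5,0,0,0,0,0]]'>/dev/null; 
python3 ok.py 18 && python3 -m crank '[[0,-0.5,0,0,0,0,0],[0,-1,0,0,0,0,0]]'>/dev/null; 
python3 ok.py 18 && python3 -m crank '[[0,-0.5,0,0,0,0,0],[0,-1,0,0,0,0,0]]'>/dev/null;
python3 ok.py 18 && python3 -m crank '[[0,-0.5,0,0,0,0,0],[0,-1,0,0,0,0,0]]'>/dev/null; python3 ok.py 18
```

```text
push 9.4 ex 495.4 clock 10.7
push 14.4 ex 496.9 clock 10.9
push 16.1 ex 497.9 clock 11.1
push 17.3 ex 498.6 clock 11.3
push 19.2 ex 499.4 clock 11.5
push 19.2 ex 499.4 clock 11.5
```

One more millimetre to about 21 N, hold, then back off gently and look.

```bash

python3 -m crank '[[0,-0.5,0,0,0,0,0],[0,-1,0,0,0,0,0],[0,-1,0,0,0,0,0],[0,-1,0,0,0,0,0],[0,-1,0,0,0,0,0]]' >/dev/null; python3 ok.py 30
python3 -m crank '[[0,2,0,0,0,0,0],[0,5,0,0,0,0,0],[0,10,0,0,0,0,0],[0,20,0,0,0,0,0],[0,35,0,0,0,0,0],[0,35,0,-40,0,0,0],[0,35,0,-80,0,0,0],[0,0,40,-125,0,0,0],[0,-5,75,-125,0,0,0],[0,-5,75,-125,0,0,0]]'
python3 - <<'E'
from h import *
p,d=snap('wrist','w4');P=cloud(load('w4')).reshape(-1,3);ex=np.array([np.cos(-.2556),np.sin(-.2556)]);ey=np.array([-ex[1],ex[0]])
G=np.c_[P[:,:2]@ex,P[:,:2]@ey,P[:,2]]
q=G[(G[:,2]>55)&(G[:,2]<60)&(G[:,0]<520)&(G[:,0]>455)&(abs(G[:,1]-76)<15)];print('plate',len(q),np.percentile(q,[2,50,98],axis=0).round(1))
E
```

```text
push 19.1 ex 500.1 clock 12.0
clock: 13.0
eef_pos: [531.2, 19.7, 154.6]
eef_rot: [3.14, 0.004, 2.889]
wrist_force: [-0.1, -0.2, -1.1]
finger_gap: 0.8
finger_force: 0.0
plate 191 [[510.1  64.2  55.1]
 [513.2  74.4  56. ]
 [517.   84.4  57.7]]
```

View pics/w4.png

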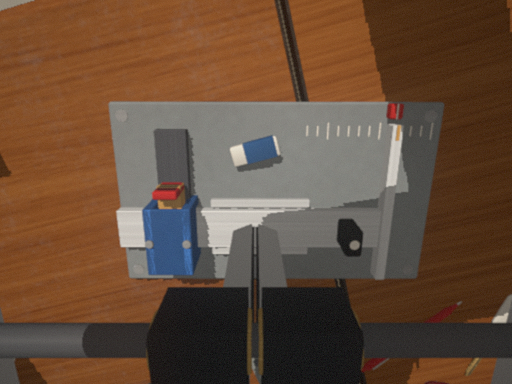

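The plate (169,190) is up against the bridge and stayed where it was pushed to, about 41 mm in. The pointer (399,130) is still in line with the index (396,110), and the eraser has not moved.

```bash
python3 -c "
from cell import manip
print(manip.sign_off())"
```

```text
the job is handed in; nothing more can be done
None
```

The job is handed in, with no verdict returned: I measured the pointer about 0.7 mm from the index line before pushing and saw it still in line afterwards, and the wedge, pushed to about 19 N, stayed put when let go.

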